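# Lock the mist riser into the push-fit outlet

## Robot

A 6-joint arm with a two-finger parallel gripper is mounted at the origin on the work surface. World frame = base frame: x ahead of the robot, y to its left, z up, the work surface at z = 0. Lengths are in mm, angles in rad, forces in N, time in s.
With the tool pointing down it reaches from about 275 to 750 mm from the base axis. Payload 10.2 kg.
Tool frame: the origin (TCP) lies midway between the tips of the shut fingers; the grasp point (between the pads) lies 19 mm behind it (ctrl.grasp_offset is the distance from the TCP to the grasp point, in mm); z points along the fingers, y is the line along which they close (so a half turn about z gives the same grasp; the last joint's range is limited). The gripper opens to 85 mm and grips with 20 to 120 N. Pads are 22 mm wide; open, the fingers measure 114 mm over their backs; the gripper's body (76 mm by 85 mm) begins 54 mm behind the grasp point. The pads swing forward as they close: fully open they stand 13 mm farther back than shut.
Start: joints at [-1.371, 0.313, 1.498, -0, 1.331, -0.223], TCP at [215.404, -478.782, 231.294] pointing down, gripper open.
Joint ranges: [-2.94, 2.94], [-0.97, 2.17], [0.19, 2.56], [-1.23, 4.37], [0.02, 3.11], [-2.88, 2.88]. Speed limits (rad/s): [2.39, 2.39, 3.01, 3.14, 3.14, 3.14].

## Interface

Orientations are given as a unit quaternion [w, x, y, z].
In Python, from rig import ctrl, viewer, models gives the robot as it stands. The module is installed in compiled form; this text tells all that it offers.
- The arm moves only by the shell command python3 -m pendant 'ROWS' [OPENING] [FORCE]. ROWS is text: rows parted by semicolons, each of 4 numbers parted by spaces: the shift along the tool's x, y, z in m, then the turn about the tool's z in rad. In form: x y z yaw; .... A call has 1 to 10 rows; each row shifts and turns the commanded pose from where the row before left it, along the tool's axes as they then stand; what a row does not reach is not made up. A row lasts 1/8 s, in which the tool goes at most 62.5 mm and 10.7 degrees, less where a joint would pass 70% of its speed; a pose out of reach is approached as far as the arm can. A call is refused whole if a number of a shift passes 0.0625 or a number of a turn 0.188, either way. A call with a gripper value outside its range is refused whole. OPENING is the opening, from 0 (shut) to 1 (fully open), set as the call begins (- or left out, the last holds). The fingers move at their own pace and stop on an object; FORCE is the grip in N (left out, the last holds). Time passes only in rows, so rows that do not move let the fingers close. It gives the time, the measured TCP pose, the force, the opening and the grip force at its end, in the units of the state.
- ctrl.sense(): the state, without advancing time (a new reading comes with each control period).
- viewer.capture(name): name is "side" or "top" or "wrist"; returns a dict with "color" (480x640x3 uint8, red, green, blue), "vertical_fov" (degrees; the focal length in pixels is half the picture's height over the tangent of half this angle, whatever the lens; pixels are square), "cx", "cy" (the principal point, pixels), "pose" (4x4, takes a point from camera to world coordinates). Camera axes: x right, y down, z forward; pixel columns grow to the right and rows downward; lengths in mm; the calibration is good to about 2 mm. A picture is of the moment at which its call begins. There is no depth.
- ctrl.finish_job(): hands the job in; it is judged then, once.
Trained networks look in the newest picture that a camera, given by its name, has taken for a name from the list of things; names that differ only in an ending like _2 or _b are one class to them, and where a whole thing is asked for, a point or a joint stands for the part that bears it (a point fixed in the world has none). Each returns a list of dicts, best first, with "p" (0 to 1); they miss things now and then, are a little off and sometimes report something else, mostly with a low value. They report only what shows in the picture. A call takes as long as a camera call. They do not tell look-alikes from the thing itself.
- models.boxes_of(camera, query): "at" ([x, y, z] in mm, in world coordinates, good to about 4 mm: the middle of the surface that is visible of it).
The state is a dict: "time_s": time; "joints": joint angles; "dq": joint speeds; "tau": joint torques, N m; "eef_pos": TCP position; "ee_rot": TCP orientation; "force": force on the tool from outside, world axes, zero at the start; "wrist_torque": the same for the moment, N m; "grip_width": opening from 0.0 (shut) to 1.0 (fully open); "grip_force": force on a finger pad.
Only numpy, scipy, OpenCV 4.12 (cv2) and the standard library are available. Lean on these libraries where they do the work, as an engineer would, in place of code of your own. Each camera call takes 0.05 s, during which the arm holds its last target. There are 200 camera calls.

## Task

Take the blue-headed mist riser out of the wooden rack and push it straight down into the orange-collared push-fit outlet of the misting manifold, fully home until it locks, then let go so that it stays there by itself. Feel for the lock and do not force it, and leave the green-headed spare, the plant pots and the spray bottle where they stand.

Things in the scene. Friction and masses are not known exactly. Their poses are not given: they have to be found in the camera images.
- riser: Mist riser: stiff white tube 16 mm across with a lock ring low down and a blue block on top; starts upright in one of the rack's two holes, tip down. Origin at the centre of its lower tip, z up along the tube. The tip tapers from 16 to 11 mm over its last 4 mm. 137 mm long overall, 50 to 95 g.
- riser_ring (a point): Centre of the flat upper shoulder of the riser's raised white lock ring, 20 mm above the tip. The ring is 22 mm across and 7 mm high, coned on its underside.
- riser_head (a point): Centre of the riser's solid blue grip block, 111 mm above the tip: grip it here across two opposite sides, firmly (30 to 50 N). The block is 24 x 24 x 32 mm (95 to 127 mm above the tip), its sides along the riser's x and y; a 16 mm wide black nozzle stands 10 mm above it.
- manifold: Misting manifold, fixed: grey base plate 70 x 250 x 8 mm, white pipes along its y axis (below 42 mm, but for a red-topped cap 56 mm high at y = 55 mm) and at its centre the upright outlet, a black tube 35 mm across with an orange collar. Origin at the centre of its underside, z up along the outlet's axis. More than 28 N of push does damage.
- mouth (a point): Centre of the orange collar's rim, on the outlet's axis, 82 mm above the table. The collar is a funnel, 47 mm across outside, 37 mm inside at the rim, narrowing over 10 mm to a straight bore of 25 mm.
- bore (a point): Top of the outlet's bore, on its axis, 10 mm below the rim. Hidden inside: a sprung collet that lets the lock ring enter at 5 to 12 N of push, drags on it (4 to 10 N) and snaps shut above it; at most 3 mm further is a firm seat (12 N/mm). So 16 to 20 N of push means home and locked. Let go earlier, it springs back up.
- depth (a point): Point inside the outlet, on its axis, 20 mm above the table: roughly where the tip ends. The true depth differs between outlets by 16 mm and cannot be seen or measured, only felt: locked and let go, the tip rests anywhere from 11 to 29 mm above the table; not locked, it springs back to 30 mm or higher.
- seat (a joint): How far (m) the firm seat at the bottom of the outlet is pushed down: 0 until the riser's tip reaches it, which is only after the lock has snapped shut; then 1 mm per 12 N. Beyond 1.6 mm (about 28 N of push in all, with the springs) it is damaged.
- rack: Wooden rack, fixed, 60 x 170 x 50 mm, with two round holes 26 mm wide and 35 mm deep at y = -45 and +45 mm of its frame; origin at the centre of its underside, z up. One holds the riser, the other the spare; they swap from start to start.
- spare: A spare riser like the other but with a green grip block, in the rack's other hole, 90 mm away; origin at its tip, which stands 15 mm above the table, so its top is 152 mm above the table. Leave alone.
- pot_a: White square plant pot with a seedling, 70 x 70 x 65 mm, seedling to 95 mm; origin at the centre of its underside. Leave alone.
- pot_b: Second plant pot, same size; origin at the centre of its underside. Leave alone.
- bottle: Small green spray bottle with blue cap, 40 mm across and 130 mm high; origin at the centre of its underside. Leave alone.
Things that resemble listed ones, but are neither listed nor needed, are in the scene too. What is shaped like the riser but turquoise is not meant.

How it is judged:
By the outcome, as a careful person would: the job done as asked, in the order asked, and still so for the second after the job is handed in, with the robot touching nothing.
It also fails if it takes over 51 s, if anything falls off the work surface, if the arm or the gripper's body presses on something with over 40 N, if the wrist force passes 120 N, or if a joint passes its speed limit or range.

## Working session

There is one attempt and no reset: what is moved stays moved. The work goes in short steps, Python scripts to look and compute and a shell command to move; the robot and the scene stay as the last step left them, time stands still between calls to the robot, and variables do not carry over. Pictures are saved under pics/ and viewed, at most 10 in all, crops included, and the job is handed in when it is done.

```bash
mkdir -p pics; cat > h.py <<'E'
import numpy as np, cv2
from rig import ctrl, viewer, models
def cap(n,save=None):
    c=viewer.capture(n)
    if save: cv2.imwrite('pics/'+save,c['color'][:,:,::-1])
    return c
def ray(c,u,v):
    f=240/np.tan(np.radians(c['vertical_fov'])/2); P=np.array(c['pose'])
    d=P[:3,:3]@np.array([(u-c['cx'])/f,(v-c['cy'])/f,1]); return P[:3,3],d/np.linalg.norm(d)
def proj(c,p):
    f=240/np.tan(np.radians(c['vertical_fov'])/2); P=np.array(c['pose'])
    q=P[:3,:3].T@(np.array(p)-P[:3,3]); return np.round([c['cx']+f*q[0]/q[2],c['cy']+f*q[1]/q[2]],1)
def tri(a,b):
    A=np.zeros((3,3));B=np.zeros(3)
    for o,d in (a,b):
        M=np.eye(3)-np.outer(d,d);A+=M;B+=M@o
    return np.linalg.solve(A,B)
E
python3 - <<'E'
from h import *
cs={n:cap(n,n+'1.png') for n in('side','top')}
for n,c in cs.items():
    print(n,np.round(c['pose'],2).tolist())
    for q in('riser_head','riser','mouth','manifold','rack','spare','pot_a','bottle'):
        for r in models.boxes_of(n,q)[:4]: print(n,q,round(r['p'],2),np.round(r['at']),proj(c,r['at']))
s=ctrl.sense();print(s['eef_pos'],s['ee_rot'],ctrl.grasp_offset,s['time_s'])
cv2.imwrite('pics/both.png',cv2.resize(np.hstack([cs['side']['color'],cs['top']['color']])[:,:,::-1],(800,300)))
E
```

```text
side [[-0.69, -0.42, 0.59, 36.86], [-0.72, 0.42, -0.55, 629.14], [-0.02, -0.8, -0.59, 654.36], [0.0, 0.0, 0.0, 1.0]]
side riser_head 0.69 [ 481. -220.  121.] [451.9 195.7]
side riser_head 0.58 [ 405. -144.   99.] [461. 229.]
side riser 0.9 [ 404. -140.   97.] [460.1 230.8]
side riser 0.88 [ 484. -223.  120.] [451.5 195.1]
side mouth 0.79 [566. 152.  24.] [314.5 282.9]
side mouth 0.56 [399. 458.  52.] [242.1 416. ]
side manifold 0.69 [566. 151.  19.] [314.7 284.3]
side spare 0.74 [ 520. -302.  126.] [456.7 177. ]
side pot_a 0.82 [400. 462.  55.] [239.6 415.7]
side pot_a 0.7 [530. 489.  51.] [180.4 377. ]
side bottle 0.81 [735. -69.  60.] [331.3 202.5]
top [[-0.02, -0.99, 0.14, 411.5], [-1.0, 0.02, 0.01, 100.84], [-0.01, -0.14, -0.99, 1234.13], [0.0, 0.0, 0.0, 1.0]]
top riser_head 0.86 [ 488. -226.  141.] [496.8 271.9]
top riser_head 0.63 [ 404. -144.  126.] [455.6 316.5]
top riser 0.78 [ 489. -222.  139.] [494.5 271.5]
top riser 0.58 [ 407. -144.  128.] [455.7 314.8]
top riser 0.23 [574. 139.  10.] [311.  241.5]
top mouth 0.59 [ 488. -223.  145.] [496.1 271.9]
top mouth 0.57 [571. 132.   8.] [314.3 242.7]
top manifold 0.69 [576. 134.   5.] [313.4 240.7]
top rack 0.81 [ 504. -261.   48.] [500.1 267.3]
top spare 0.62 [ 524. -304.  137.] [535.2 252.9]
top pot_a 0.83 [412. 450.  54.] [163.  318.7]
top pot_a 0.79 [534. 481.  52.] [149.8 261.1]
top pot_a 0.73 [ 504. -261.   48.] [500.3 267.6]
top bottle 0.97 [734. -70.  80.] [407.3 159.7]
top bottle 0.74 [ 504. -262.   45.] [500.3 267.7]
[ 215.39998654 -478.78608727  231.27962052] [ 8.70032212e-07  9.77734056e-01  2.09847838e-01 -6.80201506e-07] 18.700000000000003 0.9
```

View pics/side1.png

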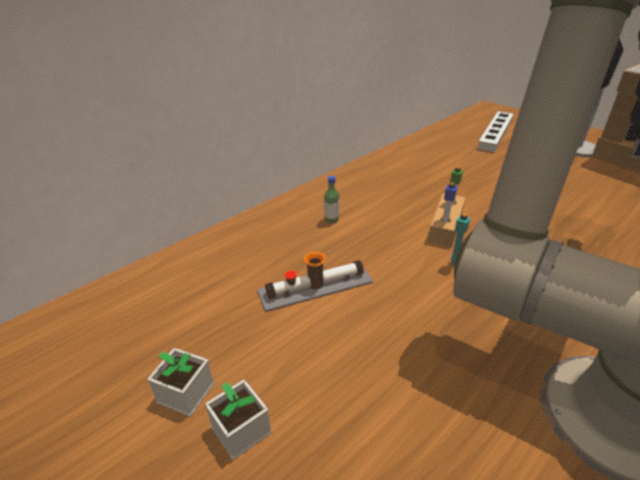

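View pics/top1.png

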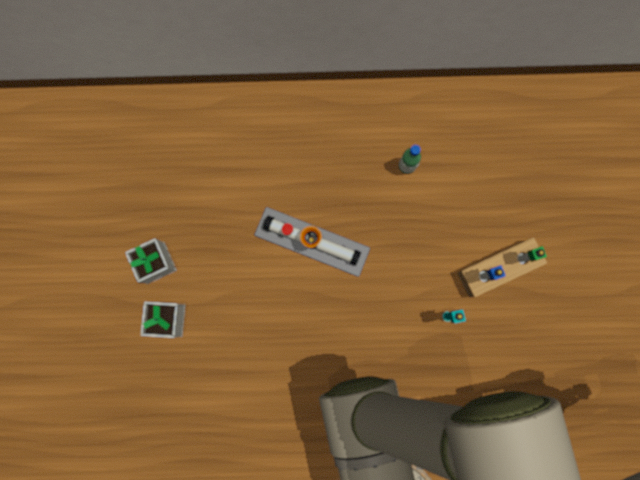

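Three objects look like risers:
- **Blue head in the rack:** side (451,192), top (496,272).
- **Green head in the rack:** side (456,175), top (537,253). This is the spare.
- **Turquoise, standing free:** side (461,222), top (455,316). This is the decoy.

The blue one in the rack fits the description. The manifold's orange collar is at side (315,259), top (311,237). Next I'll check this in a crop and measure by colour in both views.

```bash
python3 - <<'E'
from h import *
S=cap('side');T=cap('top')
def cen(c,lo,hi,box):
    u0,v0,u1,v1=box;h=cv2.cvtColor(c['color'],cv2.COLOR_RGB2HSV)[v0:v1,u0:u1]
    m=cv2.inRange(h,lo,hi);n,l,st,ce=cv2.connectedComponentsWithStats(m)
    if n<2:return None
    k=1+st[1:,4].argmax();x,y,w,hh,a=st[k];return (u0+x+(w-1)/2,v0+y+(hh-1)/2),(w,hh,a),ce[k]+[u0,v0]
for nm,lo,hi,bs,bt in(('blue',(112,100,60),(128,255,255),(435,175,470,215),(475,255,515,290)),('orange',(5,200,150),(16,255,255),(295,245,335,275),(290,220,335,255))):
    a=cen(S,lo,hi,bs);b=cen(T,lo,hi,bt);print(nm,a,b)
    if a and b: print(tri(ray(S,*a[0]),ray(T,*b[0])),tri(ray(S,*a[2]),ray(T,*b[2])))
# rack + manifold yaw from top: fits
h=cv2.cvtColor(T['color'],cv2.COLOR_RGB2HSV)
def onz(u,v,z):
    o,d=ray(T,u,v);return o+d*(z-o[2])/d[2]
for a,b,z in(((267,208),(369,246),8),((256,236),(358,275),8),((462,268),(536,239),50),((473,297),(548,263),50)):
    p,q=onz(*a,z),onz(*b,z);print(p.round(),q.round(),np.degrees(np.arctan2(*(q-p)[[1,0]])))
cv2.imwrite('pics/crop.png',np.hstack([cv2.resize(S['color'][150:270,410:490],(400,600),interpolation=2),cv2.resize(T['color'][235:325,440:500+0],(400,600),interpolation=2)])[:,:,::-1])
E
```

```text
blue ((np.float64(451.5), np.float64(188.5)), (np.int32(10), np.int32(6), np.int32(34)), array([451.44117647, 188.58823529])) ((np.float64(500.0), np.float64(267.5)), (np.int32(3), np.int32(4), np.int32(5)), array([500.4, 267.2]))
[ 496.2434098  -237.33675851  127.72302425] [ 496.91077341 -238.43804206  126.77747618]
orange ((np.float64(314.5), np.float64(258.5)), (np.int32(22), np.int32(14), np.int32(151)), array([314.02649007, 256.9602649 ])) ((np.float64(310.0), np.float64(236.0)), (np.int32(19), np.int32(19), np.int32(88)), array([309.56818182, 235.81818182]))
[576.58407318 139.15535498  78.06047367] [576.52460447 140.07106557  82.70034382]
[651. 236.   8.] [561.  12.   8.] -111.95612330369177
[589. 261.   8.] [498.  38.   8.] -112.26094755065044
[ 505. -180.   50.] [ 563. -340.   50.] -70.02064135508354
[ 443. -200.   50.] [ 511. -362.   50.] -67.23250085921028
```

View pics/crop.png

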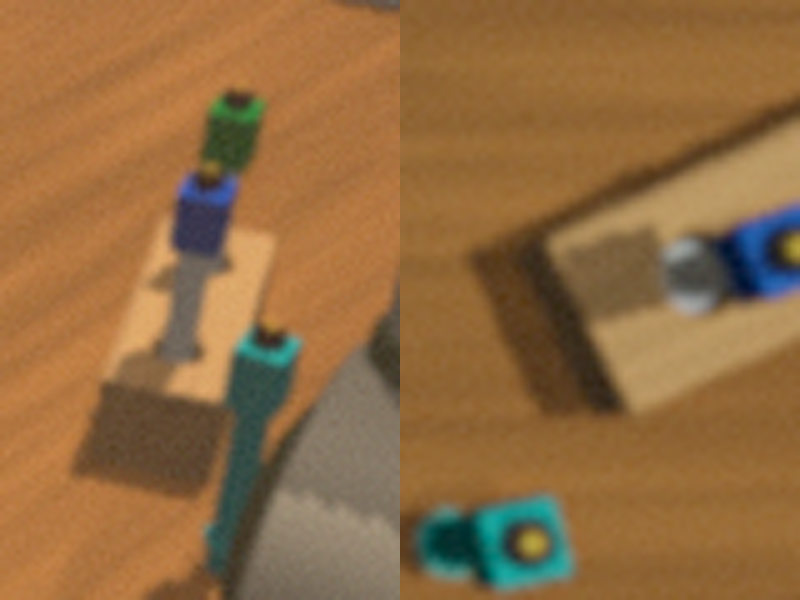

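The blue-headed riser at side crop (205,215) stands in the rack. The turquoise one stands free in front of it, and the green one is behind in the other hole. I'll move most of the way there and look with the wrist camera.

```bash
python3 -m pendant '0.045 -0.015 0 0;0.045 -0.015 0 0;0.045 -0.015 0 0;0.045 -0.015 0 0;0.045 -0.015 0 0;0.045 -0.015 0 0;0.03 -0.01 0 0;0 0 0 0' 0.7 40
python3 - <<'E'
from h import *
c=cap('wrist','w1.png');print(np.round(c['pose'],2).tolist(),c['vertical_fov'])
for q in('riser_head','riser','spare'):
    for r in models.boxes_of('wrist',q)[:3]: print(q,round(r['p'],2),np.round(r['at']),proj(c,r['at']))
s=ctrl.sense();print(s['eef_pos'],s['ee_rot'],s['time_s'])
E
```

```text
time_s: 2.0
eef_pos: [448.9, -263.2, 231.2]
ee_rot: [-0.0, 0.977, 0.211, 0.0]
force: [0.0, -1.0, -0.1]
grip_width: 0.7
grip_force: 0.0
[[0.41, -0.87, -0.27, 516.64], [-0.91, -0.39, -0.12, -231.41], [-0.0, 0.29, -0.96, 374.46], [0.0, 0.0, 0.0, 1.0]] 62.14235042276949
riser_head 0.97 [ 493. -223.  138.] [287.7 153.5]
riser_head 0.56 [ 411. -155.  121.] [145.  223.4]
riser 0.82 [ 413. -151.  121.] [139.5 219.3]
riser 0.62 [ 485. -225.  140.] [285.3 167.1]
spare 0.96 [ 529. -300.  141.] [436.3 152.4]
[ 447.36953222 -265.22396846  231.295475  ] [ 3.61076569e-05  9.77853720e-01  2.09289488e-01 -1.06041003e-04] 2.2
```

View pics/w1.png

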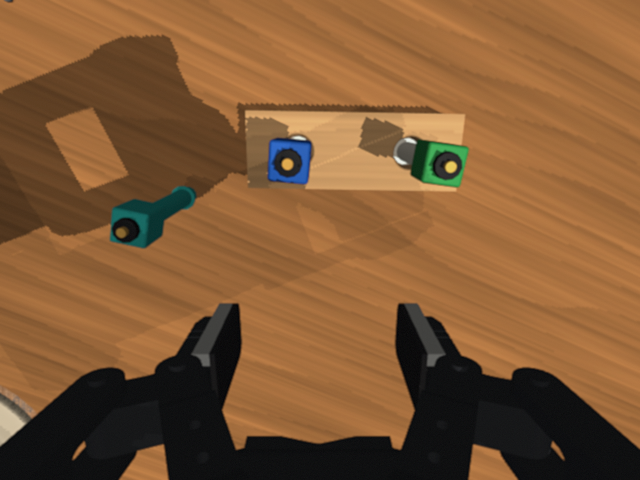

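The wrist view shows the blue head at (289,161), square to the picture, the green spare at (440,163) and the turquoise decoy at (135,225). Next I'll move nearer and take the second view for triangulation.

```bash
cat >> h.py <<'E'
def blue(c,near):
    h=cv2.cvtColor(c['color'],cv2.COLOR_RGB2HSV);m=cv2.inRange(h,(108,120,110),(125,255,255))
    n,l,st,ce=cv2.connectedComponentsWithStats(m)
    k=min((i for i in range(1,n) if st[i,4]>150),key=lambda i:np.hypot(*(ce[i]-near)))
    p=np.argwhere(l==k)[:,::-1].astype(np.float32);return cv2.minAreaRect(p)
def gold(c,near,r=25):
    h=cv2.cvtColor(c['color'],cv2.COLOR_RGB2HSV);m=cv2.inRange(h,(12,110,130),(30,255,255))
    n,l,st,ce=cv2.connectedComponentsWithStats(m);u,v=map(int,near)
    k=[i for i in range(1,n) if np.hypot(*(ce[i]-near))<r];k=max(k,key=lambda i:st[i,4]);return ce[k],st[k,4]
E
python3 - <<'E' 
from h import *
import pickle
c=cap('wrist');print(blue(c,(289,161)),gold(c,(288,163)));g=gold(c,(288,163))[0];r=blue(c,(289,161))[0]
pickle.dump((ray(c,*g),ray(c,*r)),open('a.pkl','wb'))
E
python3 -m pendant '0.03 0 0 0;0.02 -0.01 0 0;0 -0.01 0 0;0 0 0 0;0 0 0 0'
python3 - <<'E'
from h import *
import pickle
g0,r0=pickle.load(open('a.pkl','rb'))
c=cap('wrist','w2.png');p=proj(c,(489,-226,142));print(p)
b=blue(c,p);g=gold(c,proj(c,(489,-226,152)),40);print(b,g)
print('nozzle',tri(g0,ray(c,*g[0])),'block top',tri(r0,ray(c,*b[0])))
h=cv2.boxPoints(b)
def onz(u,v,z):
    o,d=ray(c,u,v);return o+d*(z-o[2])/d[2]
w=[onz(*q,142) for q in h];print(np.round(w,1).tolist())
for i in range(4):
    e=w[(i+1)%4]-w[i];print(np.linalg.norm(e),np.degrees(np.arctan2(e[1],e[0])))
s=ctrl.sense();print(s['eef_pos'],s['ee_rot'],s['time_s'])
E
```

```text
((285.9293518066406, 157.41763305664062), (41.03262710571289, 41.339412689208984), 4.39870548248291) (array([284.19090909, 159.43636364]), np.int32(110))
time_s: 2.88
eef_pos: [484.8, -226.4, 231.5]
ee_rot: [0.0, 0.978, 0.209, 0.0]
force: [-0.0, -0.1, 0.4]
grip_width: 0.703
grip_force: 0.0
[321.8 242.1]
((320.0, 247.5), (23.0, 38.0), 90.0) (array([319.03846154, 249.34615385]), np.int32(26))
nozzle [ 489.24993334 -224.73022061  157.67709751] block top [ 490.40271916 -225.00827975  156.94770999]
[[487.4, -212.8, 142.0], [496.8, -233.9, 142.0], [483.4, -240.2, 142.0], [473.8, -218.7, 142.0]]
23.09983596365839 -65.87948971898881
14.809563466056947 -154.98376399227865
23.514881588612127 114.11895543773319
14.8082530119622 23.410374879940616
[ 484.94995128 -226.39503805  231.44710121] [1.65462680e-04 9.77840069e-01 2.09353218e-01 4.72385020e-05] 2.925
```

View pics/w2.png

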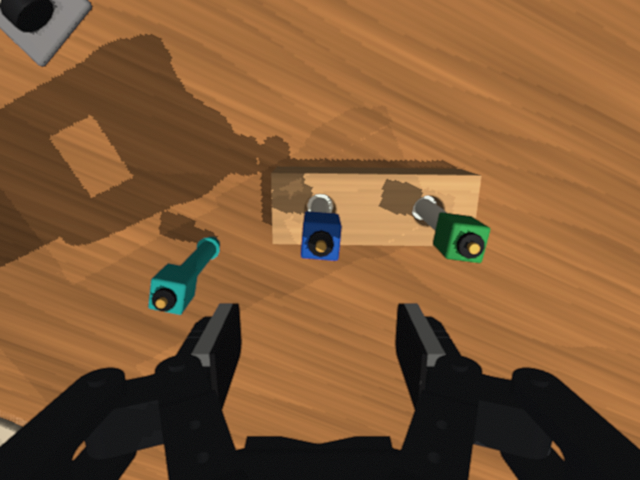

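The blue head at (321,243) is centred between the fingers and square to them. I'll shift 3 mm forward, descend and grip.

```bash
python3 -m pendant '0.003 0 0.03 0;0 0 0.04 0;0 0 0.03 0;0 0 0.023 0;0 0 0 0' - 40; python3 -m pendant '0 0 0 0;0 0 0 0;0 0 0 0;0 0 0 0;0 0 0 0' 0 40
python3 - <<'E'
from h import *
c=cap('wrist','w3.png');s=ctrl.sense();print(s)
E
```

```text
time_s: 3.55
eef_pos: [487.3, -224.5, 107.1]
ee_rot: [-0.001, 0.978, 0.21, -0.001]
force: [0.4, -0.2, -0.5]
grip_width: 0.699
grip_force: 0.0
time_s: 4.18
eef_pos: [488.6, -224.9, 109.4]
ee_rot: [0.001, 0.978, 0.21, 0.001]
force: [0.4, 0.6, 6.3]
grip_width: 0.275
grip_force: 40.9
{'time_s': 4.225, 'joints': array([-6.49320755e-01,  4.65750057e-01,  1.61691932e+00, -1.07339315e-04,
        1.05670211e+00,  4.98649239e-01]), 'dq': array([-1.94418523e-03,  4.17130344e-04,  1.11588591e-03, -8.84805454e-04,
       -6.42645919e-05,  1.60781795e-04]), 'tau': array([ 1.08349936e-01, -4.15508008e+01, -2.07569557e+01,  8.95833853e-02,
       -1.53669412e-01, -3.47628520e-04]), 'eef_pos': array([ 488.56372928, -224.90010271,  109.44996336]), 'ee_rot': array([8.72659853e-04, 9.77729218e-01, 2.09867436e-01, 6.88506329e-04]), 'force': array([0.42491237, 0.76628897, 6.20261057]), 'wrist_torque': array([ 0.04059365,  0.10310271, -0.00966348]), 'grip_force': 40.94515800476074, 'grip_width': 0.2760147341601968}
```

View pics/w3.png

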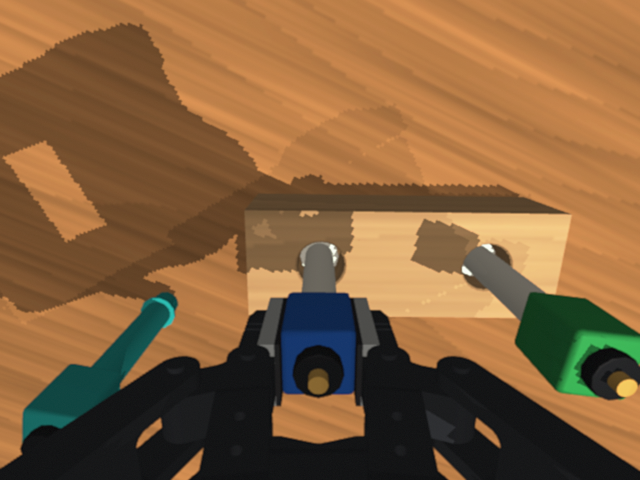

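Gripped cleanly: the blue block sits between the pads at (319,345) and the opening is about 23.5 mm. I'll lift it and carry it towards the outlet, stopping short for a look.

```bash
python3 -m pendant '0 0 -0.02 0;0 0 -0.04 0;0 0 -0.04 0;0.02 -0.03 0 0;0.025 -0.045 0 0;0.025 -0.045 0 0;0.025 -0.045 0 0;0.025 -0.045 0 0;0.025 -0.045 0 0;0.02 -0.03 0 0'; python3 -m pendant '0.005 -0.01 0 0;0 0 0 0;0 0 0 0'
python3 - <<'E'
from h import *
s=ctrl.sense();print(s['eef_pos'],s['ee_rot'],s['time_s'],s['grip_width'],s['force'])
c=cap('wrist','w4.png')
for z in(82,):print(proj(c,(576.5,139.5,z)))
for r in models.boxes_of('wrist','mouth')[:3]: print(round(r['p'],2),np.round(r['at']),proj(c,r['at']))
h=cv2.cvtColor(c['color'],cv2.COLOR_RGB2HSV);m=cv2.inRange(h,(4,190,120),(14,255,255))
n,l,st,ce=cv2.connectedComponentsWithStats(m);print([(st[i].tolist(),ce[i].round(1).tolist()) for i in range(1,n) if st[i,4]>60])
E
```

```text
time_s: 5.48
eef_pos: [521.3, 105.2, 208.5]
ee_rot: [-0.0, 0.978, 0.21, 0.0]
force: [1.3, -0.1, -1.4]
grip_width: 0.271
grip_force: 40.3
time_s: 5.85
eef_pos: [522.1, 113.2, 208.3]
ee_rot: [0.0, 0.978, 0.209, -0.0]
force: [-0.4, -0.0, -1.0]
grip_width: 0.274
grip_force: 40.3
[522.07669096 113.16669638 208.30304848] [ 1.13949880e-04  9.77869219e-01  2.09217037e-01 -9.59737789e-05] 5.85 0.27419511292935644 [-0.4160746  -0.04795768 -0.95287305]
[316.8 143.6]
0.72 [585. 157.   6.] [302.2 120.7]
[([284, 112, 67, 66, 1948], [317.7, 146.0])]
```

View pics/w4.png

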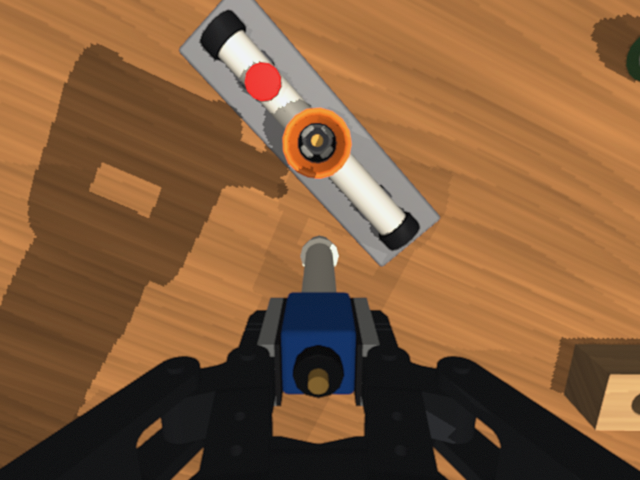

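The outlet collar is at (317,144) in the wrist view, 1 px from my estimate, and the held riser's tip and ring show at (319,254). Next I'll work out the axis offset between them.

```bash
python3 - <<'E'
from h import *
c=cap('wrist');s=ctrl.sense();t=np.array(s['eef_pos'])
def onz(u,v,z):
    o,d=ray(c,u,v);return o+d*(z-o[2])/d[2]
m=onz(317,144.5,82);print('mouth',m)
tip=t[2]-94.4
for q in(0,20,95,127,137): print(q,proj(c,(t[0],t[1],tip+q)))
g=gold(c,(318,380));print(g,'nozzle xy',onz(*g[0],tip+137)-t)
rg=onz(319,254,tip+19);print('ring',rg-t)
X=np.array([.9123,.4095]);Y=np.array([.4095,-.9123])
for nm,p in(('tcp',t),('ring',rg)): print(nm,(m-p)[:2]@X,(m-p)[:2]@Y)
col=c['color'][225:280,280:360];cv2.imwrite('pics/ring.png',cv2.resize(col,(800,550))[:,:,::-1])
E
```

```text
mouth [576.10633385 139.23203552  82.        ]
0 [319.5 245.9]
20 [319.6 256.2]
95 [320.4 317.6]
127 [321.  364.7]
137 [321.2 384.5]Traceback (most recent call last):
  File "<stdin>", line 8, in <module>
  File "h.py", line 26, in gold
    k=[i for i in range(1,n) if np.hypot(*(ce[i]-near))<r];k=max(k,key=lambda i:st[i,4]);return ce[k],st[k,4]
                                                             ~~~^^^^^^^^^^^^^^^^^^^^^^^^
ValueError: max() iterable argument is empty
```

The projected riser axis agrees with the picture to about 1 mm. I'll move over the outlet and lower the tip into the funnel.

```bash
python3 -m pendant '0.02 -0.001 0 0;0.025 -0.001 0 0;0.0145 0 0 0;0 0 0 0;0 0 0 0;0 0 0 0'; python3 -m pendant '0 0 0.015 0;0 0 0.015 0;0 0 0.01 0;0 0 0.005 0;0 0 0 0;0 0 0 0'; python3 -c "
from h import *
c=cap('side','s2.png');cv2.imwrite('pics/s2c.png',cv2.resize(c['color'][140:310,240:440],(800,600))[:,:,::-1])"
```

```text
time_s: 6.75
eef_pos: [575.2, 140.2, 208.5]
ee_rot: [0.0, 0.978, 0.21, 0.0]
force: [0.0, -0.3, -1.0]
grip_width: 0.278
grip_force: 40.2
time_s: 7.5
eef_pos: [575.7, 140.5, 163.7]
ee_rot: [0.0, 0.978, 0.21, 0.0]
force: [-0.8, 0.0, -1.1]
grip_width: 0.273
grip_force: 40.2
```

View pics/s2c.png

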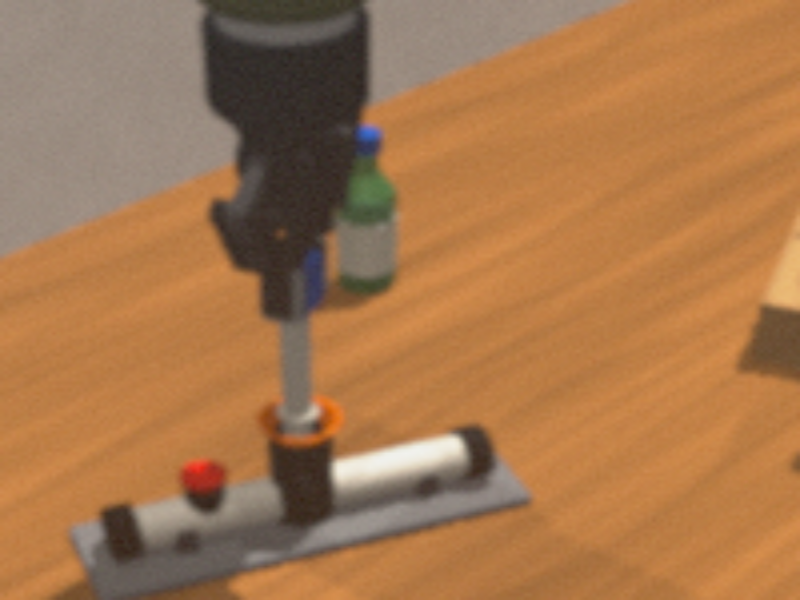

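The tip and ring are inside the funnel (crop 300,420). I'll correct 1 mm sideways and start feeling downward.

```bash
python3 -m pendant '0 0.001 0.005 0;0 0 0.004 0;0 0 0.003 0;0 0 0 0'; python3 -m pendant '0 0 0.003 0;0 0 0.003 0;0 0 0.003 0;0 0 0 0'
```

```text
time_s: 8.05
eef_pos: [575.8, 139.6, 151.0]
ee_rot: [-0.0, 0.978, 0.21, -0.0]
force: [0.3, -0.4, -0.2]
grip_width: 0.278
grip_force: 40.2
time_s: 8.55
eef_pos: [575.8, 139.6, 142.0]
ee_rot: [-0.0, 0.978, 0.21, -0.0]
force: [0.4, -0.6, -0.8]
grip_width: 0.277
grip_force: 40.2
```

```bash
python3 -m pendant '0 0 0.002 0;0 0 0.002 0;0 0 0.002 0;0 0 0 0;0 0 0 0'; python3 -m pendant '0 0 0.002 0;0 0 0.002 0;0 0 0 0;0 0 0 0'
```

```text
time_s: 9.18
eef_pos: [576.0, 139.6, 136.4]
ee_rot: [-0.0, 0.978, 0.21, 0.0]
force: [-0.3, 0.5, -1.4]
grip_width: 0.275
grip_force: 40.2
time_s: 9.68
eef_pos: [575.9, 139.6, 132.3]
ee_rot: [-0.0, 0.978, 0.21, 0.0]
force: [0.3, 0.3, -0.8]
grip_width: 0.275
grip_force: 40.2
```

```bash
python3 -m pendant '0 0 0.002 0;0 0 0.001 0;0 0 0 0;0 0 0 0'; python3 -m pendant '0 0 0.001 0;0 0 0.001 0;0 0 0 0;0 0 0 0';python3 -m pendant '0 0 0.001 0;0 0 0.001 0;0 0 0 0;0 0 0 0'
```

```text
time_s: 10.18
eef_pos: [576.1, 139.5, 129.5]
ee_rot: [0.0, 0.978, 0.21, 0.0]
force: [1.2, -0.4, 1.2]
grip_width: 0.276
grip_force: 40.4
time_s: 10.68
eef_pos: [576.2, 139.6, 127.9]
ee_rot: [0.0, 0.978, 0.21, 0.001]
force: [0.1, -1.3, 5.7]
grip_width: 0.277
grip_force: 41.3
time_s: 11.18
eef_pos: [576.2, 139.6, 125.8]
ee_rot: [0.0, 0.978, 0.21, 0.0]
force: [-0.3, -0.3, 5.9]
grip_width: 0.273
grip_force: 40.9
```

The collet has engaged at about 7 N. I'll continue in 1 mm steps.

```bash
for i in 1; do :; done; python3 -m pendant '0 0 0.001 0;0 0 0 0;0 0 0 0' | grep -E 'eef|^force'; python3 -m pendant '0 0 0.001 0;0 0 0 0;0 0 0 0'| grep -E 'eef|^force'; python3 -m pendant '0 0 0.001 0;0 0 0 0;0 0 0 0'| grep -E 'eef|^force'
```

```text
eef_pos: [576.1, 139.6, 124.7]
force: [1.0, -0.9, 5.2]
eef_pos: [576.1, 139.6, 123.6]
force: [0.5, -1.1, 5.5]
eef_pos: [576.1, 139.6, 122.6]
force: [-0.8, -0.5, 4.4]
```

```bash
python3 -m pendant '0 0 0.001 0;0 0 0 0;0 0 0 0' | grep -E 'eef|^force'; python3 -m pendant '0 0 0.001 0;0 0 0 0;0 0 0 0'| grep -E 'eef|^force'; python3 -m pendant '0 0 0.001 0;0 0 0 0;0 0 0 0'| grep -E 'eef|^force'
```

```text
eef_pos: [576.1, 139.6, 121.6]
force: [-0.2, -0.9, 4.4]
eef_pos: [576.1, 139.6, 120.6]
force: [0.5, -1.4, 5.3]
eef_pos: [576.1, 139.6, 119.6]
force: [-0.0, -1.8, 5.7]
```

```bash
python3 -m pendant '0 0 0.001 0;0 0 0 0;0 0 0 0' | grep -E 'eef|^force'; python3 -m pendant '0 0 0.001 0;0 0 0 0;0 0 0 0'| grep -E 'eef|^force'; python3 -m pendant '0 0 0.001 0;0 0 0 0;0 0 0 0'| grep -E 'eef|^force'
```

```text
eef_pos: [576.1, 139.6, 118.6]
force: [-0.5, -1.2, 5.5]
eef_pos: [576.1, 139.6, 117.7]
force: [0.1, -1.6, 6.0]
eef_pos: [576.1, 139.6, 116.7]
force: [-0.3, -1.7, 6.2]
```

```bash
python3 -m pendant '0 0 0.001 0;0 0 0 0;0 0 0 0' | grep -E 'eef|^force'; python3 -m pendant '0 0 0.0005 0;0 0 0 0;0 0 0 0'| grep -E 'eef|^force'
```

```text
eef_pos: [576.1, 139.6, 115.7]
force: [0.1, -1.8, 6.5]
eef_pos: [576.2, 139.6, 115.3]
force: [0.6, -1.1, 7.2]
```

```bash
python3 -m pendant '0 0 0.001 0;0 0 0 0;0 0 0 0' | grep -E 'eef|^force'; python3 -m pendant '0 0 0.001 0;0 0 0 0;0 0 0 0'| grep -E 'eef|^force'
```

```text
eef_pos: [576.2, 139.6, 114.3]
force: [-0.5, -1.1, 6.7]
eef_pos: [576.2, 139.6, 113.3]
force: [-0.3, -0.7, 6.3]
```

```bash
python3 -m pendant '0 0 0.001 0;0 0 0 0;0 0 0 0' | grep -E 'eef|^force'; python3 -m pendant '0 0 0.0005 0;0 0 0 0;0 0 0 0'| grep -E 'eef|^force'
```

```text
eef_pos: [576.1, 139.6, 112.2]
force: [0.2, -0.6, 5.5]
eef_pos: [576.1, 139.6, 111.7]
force: [0.1, -1.0, 5.6]
```

```bash
python3 -m pendant '0 0 0.001 0;0 0 0 0;0 0 0 0' | grep -E 'eef|^force'; python3 -m pendant '0 0 0.001 0;0 0 0 0;0 0 0 0'| grep -E 'eef|^force'
```

```text
eef_pos: [576.2, 139.6, 110.8]
force: [0.3, -1.4, 7.6]
eef_pos: [576.3, 139.7, 110.4]
force: [-0.6, -0.7, 12.2]
```

```bash
python3 -m pendant '0 0 0.001 0;0 0 0 0;0 0 0 0' | grep -E 'eef|^force'
```

```text
eef_pos: [576.4, 139.7, 110.0]
force: [-3.3, -1.8, 14.8]
```

The push is rising at about 12 N/mm, which is the firm seat. One small step more will bring it to about 18 N.

```bash
python3 -m pendant '0 0 0.0006 0;0 0 0 0;0 0 0 0' | grep -E 'eef|^force'; python3 -c "
from rig import ctrl;s=ctrl.sense();print(s['force'],s['eef_pos'])"
```

```text
eef_pos: [576.5, 139.7, 109.8]
force: [-3.6, -1.6, 18.4]
[-3.59406633 -1.64927612 18.36825781] [576.51426262 139.69747176 109.81393593]
```

Home at 18–19 N. I'll ease off, check that the lock holds, then open part-way and withdraw upward.

```bash
python3 -m pendant '0 0 -0.002 0;0 0 -0.002 0;0 0 0 0;0 0 0 0' | grep -E 'eef|^force'; python3 -m pendant '0 0 -0.001 0;0 0 0 0;0 0 0 0'| grep -E 'eef|^force'
```

```text
eef_pos: [576.1, 139.6, 112.1]
force: [-0.6, -0.8, 5.7]
eef_pos: [576.0, 139.6, 112.5]
force: [2.2, -1.2, 0.3]
```

```bash
python3 -m pendant '0 0 0 0;0 0 0 0;0 0 0 0;0 0 0 0;0 0 0 0;0 0 0 0' 0.8; python3 -m pendant '0 0 -0.02 0;0 0 -0.04 0;0 0 -0.04 0;-0.03 0 -0.03 0;-0.04 0 0 0;-0.04 0 0 0;0 0 0 0;0 0 0 0'
python3 - <<'E'
from h import *
c=cap('wrist');s=cap('side');t=cap('top')
for n in('wrist','side','top'):
  for q in('riser_head','spare'):
    for r in models.boxes_of(n,q)[:2]: print(n,q,round(r['p'],2),np.round(r['at']))
cv2.imwrite('pics/end.png',np.hstack([cv2.resize(s['color'][140:310,240:400],(400,425)),cv2.resize(c['color'][:,:452],(400,425))])[:,:,::-1])
E
```

```text
time_s: 19.92
eef_pos: [575.9, 139.6, 112.7]
ee_rot: [-0.0, 0.978, 0.21, -0.0]
force: [0.4, 0.2, -0.4]
grip_width: 0.803
grip_force: 0.0
time_s: 20.92
eef_pos: [476.2, 94.5, 243.0]
ee_rot: [0.0, 0.978, 0.21, 0.0]
force: [0.3, 0.4, -0.8]
grip_width: 0.802
grip_force: 0.0
wrist riser_head 0.7 [571. 139. 141.]
wrist riser_head 0.62 [ 410. -143.   37.]
wrist spare 0.46 [569. 123.  12.]
side riser_head 0.91 [ 404. -143.   90.]
side riser_head 0.85 [566. 143. 129.]
side spare 0.81 [ 522. -304.  114.]
side spare 0.18 [567. 154.  22.]
top riser_head 0.68 [ 403. -145.  126.]
top spare 0.7 [ 525. -304.  139.]
top spare 0.47 [ 498. -251.   49.]
```

View pics/end.png

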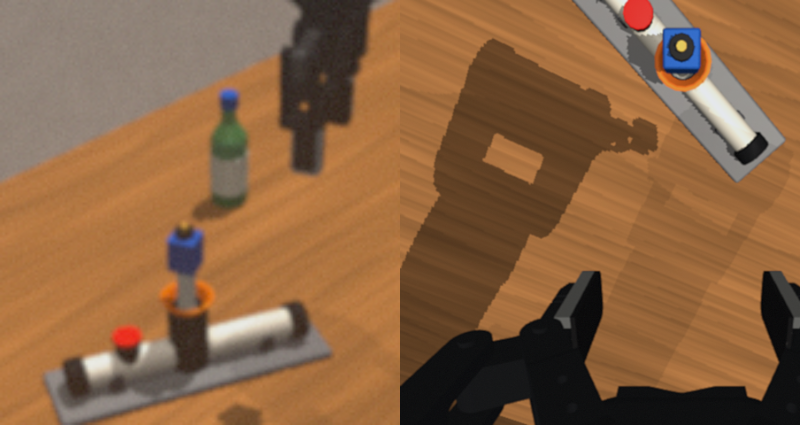

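The riser stands upright and seated in the orange collar (left picture at 187,260). The gripper is clear, and the bottle and spare have not moved. Handing in.

```bash
python3 -c "
from rig import ctrl;print(ctrl.finish_job())"
```

```text
the job is handed in; nothing more can be done
None
```

The blue-headed riser is in the orange-collared outlet, felt home against the seat at 18–19 N with the lock holding when eased back, and released; it stands on its own, and I handed the job in after about 21 s of robot time (no verdict came back).

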